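# Offer up the offset profile lever above its cradle

## Task

Pull the cabinet's top drawer fully open by its handle and leave it open; leave the wooden gauge in it. Grip the weighted profile lever at its balance point and lift it out, keeping it level and not dropping it, and hold it level and straight above the cradle of the grey stand: bar in line with the cradle's slot, balance point over the middle of the slot, the heavy steel block on the side of the stand's red block, the bar about 5 cm clear above the cradle's cheeks. Finish while still holding it there, still and touching nothing else, and leave everything else on the table where it is.

Things in the scene. Friction and masses are not known exactly. Their poses are not given: they have to be found in the camera images.
- cab_drawer0 (a joint): Travel of the top drawer in m: 0 shut, 0.205 at its stop (fully open). Starts 0 to 0.008. Slides towards the cabinet's -x with about 1 N friction and 4 N per m/s damping, and stays where it is left.
- cab_drawer0_handle (a point): Middle of the top drawer's steel bar handle: round, level, 11 thick, 120 long along the cabinet's y, its axis 35 in front of the drawer face (29 clear gap behind) and 38 below the cabinet's top. Stems 51 to either side of the middle. Axes are the cabinet's: pull towards -x. The lower drawer's like handle is 70 below.
- cab: Blue drawer cabinet, fixed, 262 deep (x), 280 wide (y), 164 high, front facing its own -x, roughly towards the robot. Origin: centre of its underside. Top drawer: inner floor 92 above the table, inside 217 by 238, side walls to 142, front panel to 151 above the table. Fully open, the whole lever lies in front of the carcass; the lever rides along with the drawer.
- beam: Profile lever, 0.41-0.69 kg, loose in either half of the top drawer, roughly along the cabinet's x, block to the drawer front. Steel bar 14 wide (y), 18 high, axis 26 up; at its -x end a dark steel block 22 (x) x 40 x 48 high; at its +x end an orange plate 12 (x) x 46 x 50 high; 149 long. Origin: on the underside plane (drawer floor), below the balance point. Free bar: x = -24 to +90.
- beam_balance (a point): The lever's balance point, on the bar's axis, 24 from the heavy block's inner face (above the lever's origin), 26 above the drawer floor as it lies. The place to grip: within about 1 cm of it along the bar.
- beam_weight (a point): Middle of the heavy block on the bar's axis (x = -35 in the lever's frame).
- gauge: Pale wooden bar 90 by 24 by 16, 50 g, lying in the drawer's other half, its axis about 120 from that of the lever. It stays in the drawer. Origin: centre of its underside.
- stand: Grey cradle stand, fixed to the table: base plate 170 (x) by 90 (y), 12 thick, a post 36 by 50 in its middle, and on it two aluminium cheeks 30 long (x), 10 thick, with a 20 wide slot between them along the stand's x. A red block lies on the base at its -x end, top 28 above the table. Origin: centre of the underside.
- cradle_top (a point): Middle of the cradle slot at the level of the cheeks' tops, 110 above the table; axes as the stand's: x along the slot, away from the red block.
- mug: Blue glazed mug, 76 wide, 85 high. Not to be disturbed. Origin: centre of its underside.
- jar: Closed terracotta-coloured jar with white cap, 80 wide, 110 high. Not to be disturbed. Origin: centre of its underside.
- bowl: White ceramic bowl, 110 wide, 50 high. Not to be disturbed. Origin: centre of its underside.
- vase: Terracotta vase, 90 wide, 130 high. Not to be disturbed. Origin: centre of its underside.
- scraper: Wooden-handled spatula lying on the table. Not to be disturbed. Origin: on its handle's line, underside.
Mind the look-alikes: they are no part of the job. Leave any green, purple or turquoise look-alike of the stand alone.

How it is judged:
By the outcome, as a careful person would: the job done as asked, in the order asked, and still so for the second after the job is handed in, while the arm keeps its last pose, push and grip.
It also fails if it takes over 54 s, if anything falls off the work surface, if the arm or the gripper's body presses on something with over 40 N, if the wrist force passes 120 N, or if a joint passes its speed limit or range.

## Robot

A 6-joint arm with a two-finger parallel gripper is mounted at the origin on the work surface. World frame = base frame: x ahead of the robot, y to its left, z up, the work surface at z = 0. Lengths are in mm, angles in degrees, forces in N, time in s.
With the tool pointing down it reaches from about 350 to 850 mm from the base axis. Payload 8.1 kg.
Tool frame: the origin (TCP) lies at the very end of the fingers, on their centre line; the grasp point (between the pads) lies 19 mm behind it (r.grip_depth is the distance from the TCP to the grasp point, in mm); z points along the fingers, y is the direction in which the jaws open and shut (so a half turn about z gives the same grasp; the last joint's range is limited). The gripper opens to 85 mm and grips with 20 to 120 N. Pads are 22 mm wide; open, the fingers measure 114 mm over their backs; the gripper's body (76 mm by 85 mm) begins 54 mm behind the grasp point. The pads swing forward as they close: fully open they stand 13 mm farther back than shut.
Start: joints at [-75.195, 7.471, 85.268, -0, 87.261, -4.893], TCP at [202.26, -564.886, 231.292] pointing down, gripper open.
Joint ranges: [-169.43, 169.43], [-51.17, 129.36], [1.28, 143.12], [-76.62, 256.62], [0, 156.53], [-152.29, 152.29]. Speed limits (degrees/s): [136.94, 136.94, 159.86, 180, 180, 180].

## Interface

Orientations are given as [roll, pitch, yaw] about the fixed x, y, z axes, in that order (R = Rz(yaw) Ry(pitch) Rx(roll)).
In Python, from bench import status, viewer, hand_in, r gives the robot as it stands.
- The arm moves only by the shell command python3 -m crank 'ROWS' [OPENING] [FORCE]. ROWS is a JSON object of lists of equal length, an entry for each row: "slide": the shift along the tool's x, y, z in m, a list of three; "twist": the turn about the tool's z in rad. A call has 1 to 8 rows; each row shifts and turns the commanded pose from where the row before left it, along the tool's axes as they then stand; what a row does not reach is not made up. A row lasts 1/10 s, in which the tool goes at most 50 mm and 8.59 degrees, less where a joint would pass 70% of its speed; a pose out of reach is approached as far as the arm can. A call with a gripper value outside its range is refused whole. OPENING is the closure, from 0 (fully open) to 1 (shut), set as the call begins (- or left out, the last holds). The fingers move at their own pace and stop on an object; FORCE is the grip in N (left out, the last holds). Time passes only in rows, so rows that do not move let the fingers close. It gives the time, the measured TCP pose, the force and the opening at its end, in the units of the state.
- status.sense(): the state, without advancing time (a new reading comes with each control period).
- viewer.snapshot(name): name is "side" or "top"; returns a dict with "img" (384x512x3 uint8, red, green, blue), "fx", "fy", "cx", "cy" (pixels), "R" (3x3) and "t" (3): a world point X has camera coordinates R X + t. Camera axes: x right, y down, z forward; pixel columns grow to the right and rows downward; lengths in mm; the calibration is good to about 2 mm. A picture is of the moment at which its call begins. There is no depth.
- hand_in(): hands the job in, once; it reports no verdict.
The state is a dict: "time": time; "joint_pos": joint angles; "qd": joint speeds; "joint_efforts": joint torques, N m; "tool_pos": TCP position; "tcp_rot": TCP orientation; "ft_force": force on the tool from outside, world axes, zero at the start; "wrist_torque": the same for the moment, N m; "finger_gap": finger opening in mm.
Only numpy, scipy, OpenCV 4.12 (cv2) and the standard library are available. Lean on these libraries where they do the work, as an engineer would, in place of code of your own. Each camera call takes 0.05 s, during which the arm holds its last target.

## Working session

There is one attempt and no reset: what is moved stays moved. The work goes in short steps, Python scripts to look and compute and a shell command to move; the robot and the scene stay as the last step left them, time stands still between calls to the robot, and variables do not carry over. Pictures are saved under pics/ and viewed, and the job is handed in when it is done.

```bash
ls; mkdir -p pics
python3 - <<'E'
from bench import status, viewer, r
import cv2
print(status.sense())
for n in ("side","top"):
    s=viewer.snapshot(n)
    print(n,s['fx'],s['fy'],s['cx'],s['cy'],s['R'],s['t'])
    cv2.imwrite(f"pics/{n}0.png",cv2.resize(s['img'][:,:,::-1],(768,576),interpolation=cv2.INTER_CUBIC))
E
```

```text
pics
{'time': 0.0, 'joint_pos': array([-7.51944103e+01,  7.51392121e+00,  8.53312293e+01,  1.63932479e-03,
        8.72616630e+01, -4.89494934e+00]), 'qd': array([ 0.05397806,  0.01884621, -0.05098581, -0.0711769 , -0.01100596,
       -0.05561928]), 'joint_efforts': array([ 1.78582603e-03, -5.69405937e+01, -5.00548697e+01,  6.47084971e-05,
        1.49154622e-02, -4.48071873e-06]), 'tool_pos': array([ 202.13051809, -564.3304549 ,  230.23812177]), 'tcp_rot': array([-1.79893716e+02, -1.07456269e-02,  1.97004492e+01]), 'ft_force': array([-0.19256021, -0.67499902,  0.23013756]), 'wrist_torque': array([-0.00131013, -0.01719611,  0.02229937]), 'finger_gap': 85.59026288342206}
side 424.6914219505157 424.6914219505157 253.25690074270477 181.39881612355757 [[-0.9608518  -0.27702947  0.00430039]
 [-0.21749137  0.7445519  -0.6311418 ]
 [ 0.17164302 -0.60736903 -0.77565555]] [ 472.23056217  262.73796106 1383.4929031 ]
top 393.1505820801451 393.1505820801451 257.32399704457333 193.54745867997477 [[-0.01922055 -0.99978589 -0.00766474]
 [-0.98085279  0.02034144 -0.19368538]
 [ 0.19379982  0.00379524 -0.98103375]] [ -90.14352974  544.99321358 1555.19451072]
```

View pics/side0.png

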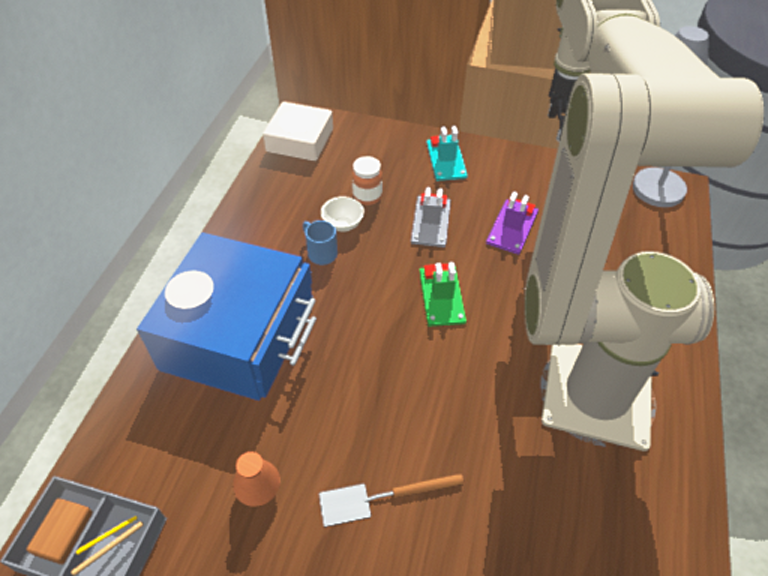

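View pics/top0.png

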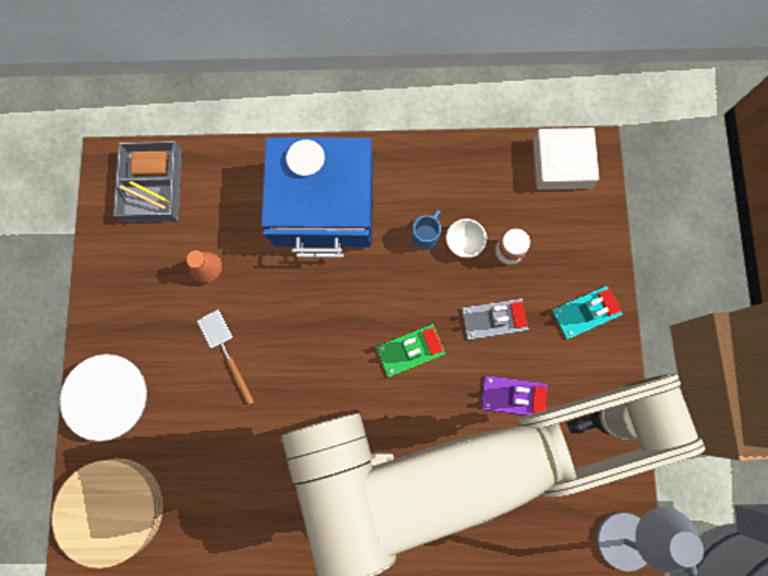

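The side view shows the blue cabinet at (230,310) with two bar handles at (300,330). The grey stand is at (432,218), with the green, purple and turquoise look-alikes around it. In the top view the cabinet is at (318,190), the handle at (318,248) and the grey stand at (495,318), red end to the right. I'll zoom in next.

```bash
cat > h.py <<'E'
import numpy as np, cv2
from bench import status, viewer, r
def ray(s,u,v):
    R=np.array(s['R']);t=np.array(s['t'])
    d=R.T@np.array([(u-s['cx'])/s['fx'],(v-s['cy'])/s['fy'],1.]);c=-R.T@t
    return c,d
def onz(s,u,v,z):
    c,d=ray(s,u,v);return c+d*(z-c[2])/d[2]
def proj(s,X):
    p=np.array(s['R'])@np.array(X,float)+np.array(s['t']);return np.array([s['fx']*p[0]/p[2]+s['cx'],s['fy']*p[1]/p[2]+s['cy']])
def tri(a,b):
    # a=(s,u,v)
    A=np.zeros((3,3));B=np.zeros(3)
    for q in(a,b):
        c,d=ray(*q);d=d/np.linalg.norm(d);P=np.eye(3)-np.outer(d,d);A+=P;B+=P@c
    return np.linalg.solve(A,B)
def crop(s,u0,v0,u1,v1,k,name,dots=()):
    im=cv2.resize(s['img'][v0:v1,u0:u1,::-1],None,fx=k,fy=k,interpolation=cv2.INTER_CUBIC)
    for X in dots:
        p=proj(s,X);cv2.drawMarker(im,(int((p[0]-u0+.5)*k),int((p[1]-v0+.5)*k)),(0,255,255),cv2.MARKER_CROSS,8,1)
    cv2.imwrite('pics/'+name,im)
def hsv(s): return cv2.cvtColor(s['img'],cv2.COLOR_RGB2HSV)
E
python3 - <<'E'
from h import *
S=viewer.snapshot('side');T=viewer.snapshot('top')
import pickle;pickle.dump((S,T),open('s0.pkl','wb'))
crop(T,165,85,265,175,8,'t1.png'); crop(S,85,150,215,270,6,'s1.png')
crop(T,295,190,365,235,10,'t2.png')
E
```

```text
(no output)
```

View pics/t1.png

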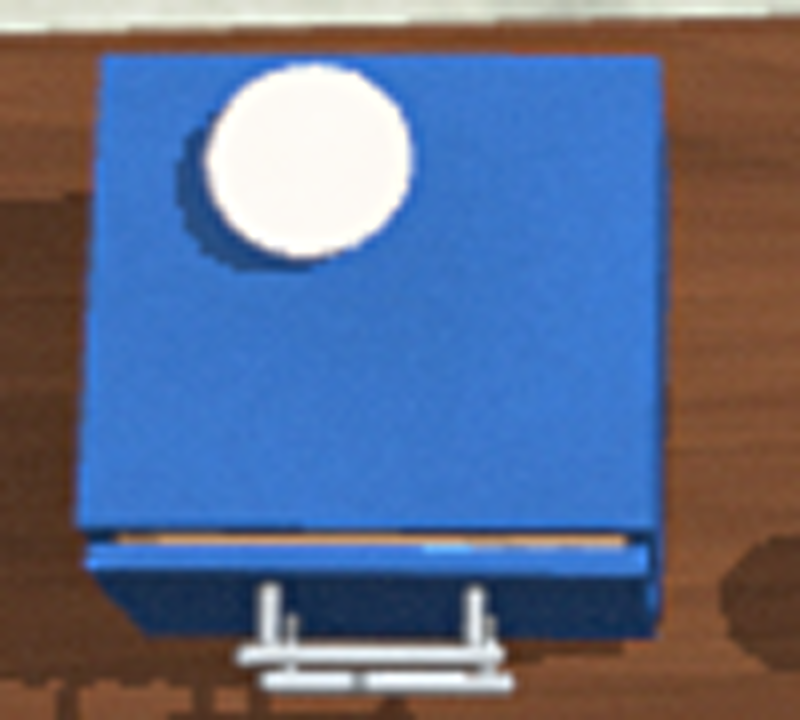

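View pics/s1.png

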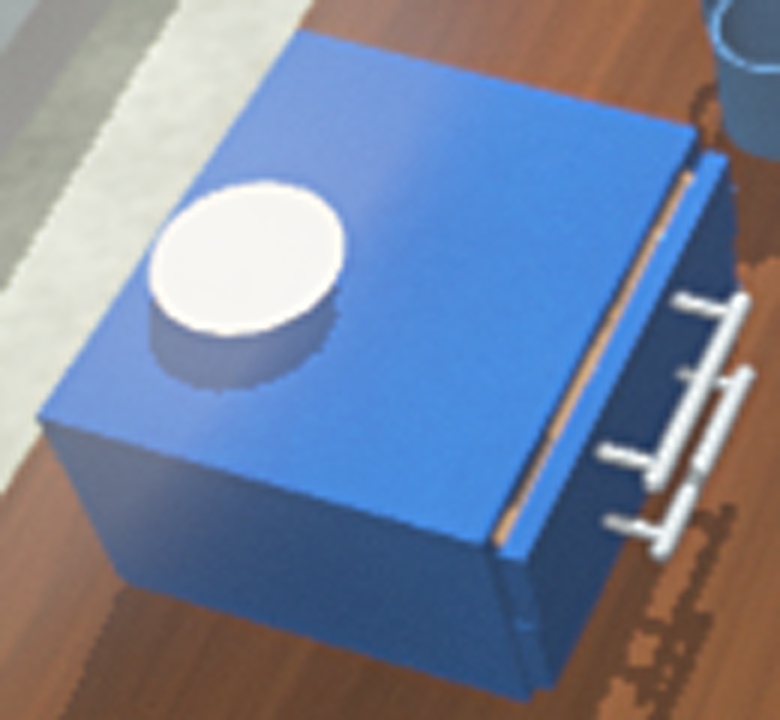

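View pics/t2.png

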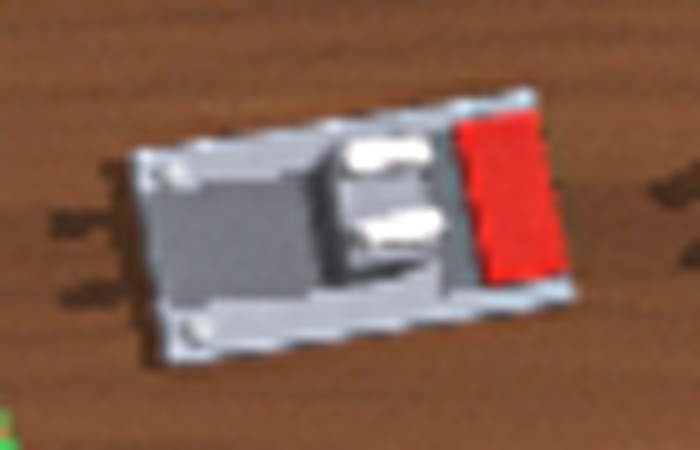

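Run:
```python
from h import *
import pickle
S,T=pickle.load(open('s0.pkl','rb'))
def pT(x,y,k=8,u0=165,v0=85):return (T,u0+x/k-.5,v0+y/k-.5)
def pS(x,y):return (S,85+x/6-.5,150+y/6-.5)
tc=[pT(102,55),pT(660,57),pT(657,527),pT(78,527)]
sc=[pS(38,418),pS(298,30),pS(695,128),pS(490,545)]
Ts=[];Ss=[]
for a,b in zip(tc,sc):
    A=onz(*a,164);B=onz(*b,164);Ts.append(A);Ss.append(B);print(A.round(1),B.round(1),tri(a,b).round(1))
for P in(Ts,Ss):
    P=np.array(P);print(np.linalg.norm(np.diff(np.vstack([P,P[:1]]),axis=0),axis=1).round(1))
# handle ends, top handle z=126
for a,b in((pT(240,656),pS(655,480)),(pT(500,655),pS(742,300))):
    print('h',onz(*a,126).round(1),onz(*b,126).round(1),tri(a,b).round(1))
# stand base top corners z=12: order: red-end +... 
p2=lambda x,y:pT(x,y,10,295,190)
st=[p2(133,152),p2(538,92),p2(577,292),p2(168,362)]
P=np.array([onz(*q,12) for q in st]);print(P.round(1),np.linalg.norm(np.diff(np.vstack([P,P[:1]]),axis=0),axis=1))
ch=[p2(345,155),p2(432,150),p2(355,232),p2(442,220)]
print(np.array([onz(*q,110) for q in ch]).round(1))
```

```text
[945.9 211.9 164. ] [942.6 215.2 164. ] [946.9 212.7 159.3]
[938.4 -68.1 164. ] [935.7 -64.4 164. ] [939.5 -68.1 159.5]
[693.  -63.1 164. ] [692.1 -58.8 164. ] [694.5 -63.  158.7]
[699.1 218.6 164. ] [693.7 220.2 164. ] [697.3 218.8 161.6]
[280.1 245.4 281.8 246.8]
[279.7 243.6 279.  248.9]
h [643.  145.3 126. ] [642.7 141.  126. ] [641.1 144.3 131.8]
h [640.7  16.6 126. ] [639.2  19.8 126. ] [641.2  16.9 121.7]
[[ 499.4 -310.3   12. ]
 [ 521.3 -480.5   12. ]
 [ 437.  -491.2   12. ]
 [ 411.4 -320.9   12. ]] [171.5419352   85.02604261 172.22070615  88.68027273]
[[ 480.3 -380.9  110. ]
 [ 481.6 -415.   110. ]
 [ 449.8 -383.1  110. ]
 [ 453.9 -417.2  110. ]]
```

The cabinet's yaw is about -1.3°. The top handle's middle is at about (641, 80.5, 127), which fits the given height of 126. The stand's yaw is about 98°. I'll fly to above the handle first.

```bash
python3 -m crank '{"slide":[[0.03,-0.022,0],[0.03,-0.022,0],[0.03,-0.022,0],[0.03,-0.022,0],[0.03,-0.022,0],[0.03,-0.022,0],[0.03,-0.022,0],[0.03,-0.022,0]],"twist":[0,0,0,0,0,0,0,0]}' 0.6 60
python3 -m crank '{"slide":[[0.03,-0.022,0],[0.03,-0.022,0],[0.03,-0.022,0],[0.03,-0.022,0],[0.03,-0.022,0],[0.03,-0.022,0],[0.03,-0.022,0],[0.03,-0.022,0]],"twist":[0,0,0,0,0,0,0,0]}'
python3 -m crank '{"slide":[[0.03,-0.022,0],[0.03,-0.022,0],[0.03,-0.022,0],[0.03,-0.022,0],[0,0,0],[0,0,0],[0,0,0],[0,0,0]],"twist":[0,0,0,0,-0.14,-0.14,-0.14,-0.14]}'
python3 -m crank '{"slide":[[0,0,0],[0,0,0],[0,0,0],[0,0,0],[0,0,0],[0,0,0],[0,0,0]],"twist":[-0.14,-0.14,-0.14,-0.14,-0.084,0,0]}'
```

```text
time: 1.0
tool_pos: [369.4, -316.9, 231.2]
tcp_rot: [-180.0, -0.0, 19.7]
ft_force: [-0.5, -0.1, -0.1]
finger_gap: 34.2
time: 1.8
tool_pos: [536.1, -70.2, 231.2]
tcp_rot: [-180.0, 0.0, 19.7]
ft_force: [0.2, 0.6, 0.5]
finger_gap: 34.4
time: 2.6
tool_pos: [618.7, 51.8, 230.8]
tcp_rot: [-180.0, 0.0, 52.1]
ft_force: [-0.6, -0.6, -0.5]
finger_gap: 34.5
time: 3.3
tool_pos: [618.7, 51.6, 231.1]
tcp_rot: [-180.0, -0.0, 88.5]
ft_force: [0.4, -0.4, -0.5]
finger_gap: 34.4
```

```bash
python3 -m crank '{"slide":[[0.015,0.011,0],[0.015,0.011,0],[0,0,0.02],[0,0,0.02],[0,0,0.02],[0,0,0],[0,0,0]],"twist":[0,0,0,0,0,0,0]}' 0.7
python3 - <<'E'
from h import *
S=viewer.snapshot('side');T=viewer.snapshot('top')
print(status.sense()['tool_pos'])
a=cv2.resize(S['img'][130:270,110:260,::-1],None,fx=4,fy=4,interpolation=cv2.INTER_CUBIC)
cv2.imwrite('pics/s2.png',a)
E
```

```text
time: 4.0
tool_pos: [641.2, 81.1, 171.2]
tcp_rot: [-179.9, 0.0, 88.6]
ft_force: [0.7, -0.2, 0.5]
finger_gap: 25.7
[642.3654006   81.09398086 172.99141188]
```

View pics/s2.png

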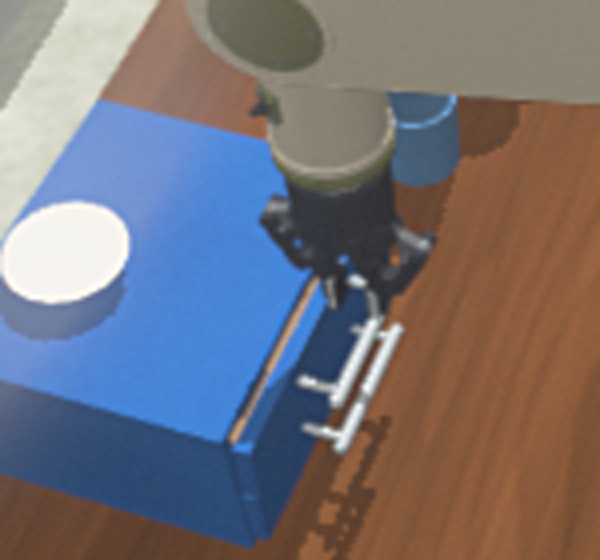

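The fingers straddle the handle bar at (370,310) and the linkage stays clear above the cabinet. I'll descend.

```bash
python3 -m crank '{"slide":[[0,0,0.012],[0,0,0.012],[0,0,0.012],[0,0,0.01],[0,0,0.01],[0,0,0.007],[0,0,0]],"twist":[0,0,0,0,0,0,0]}'
python3 -m crank '{"slide":[[0,0,0],[0,0,0],[0,0,0],[0,0,0],[0,0,0]],"twist":[0,0,0,0,0]}' 1 60
```

```text
time: 4.8
tool_pos: [643.2, 81.0, 109.7]
tcp_rot: [179.8, -0.0, 88.7]
ft_force: [1.1, -0.2, 3.0]
finger_gap: 25.4
time: 5.3
tool_pos: [641.9, 81.1, 108.7]
tcp_rot: [180.0, -0.0, 88.7]
ft_force: [1.1, 0.7, 5.7]
finger_gap: 8.9
```

```bash
python3 -m crank '{"slide":[[0,-0.005,0],[0,-0.01,0],[0,-0.015,0],[0,-0.015,0],[0,-0.015,0],[0,-0.015,0],[0,-0.015,0],[0,-0.015,0]],"twist":[0,0,0,0,0,0,0,0]}'
python3 -m crank '{"slide":[[0,-0.015,0],[0,-0.015,0],[0,-0.015,0],[0,-0.015,0],[0,-0.013,0],[0,-0.01,0],[0,-0.005,0],[0,0,0]],"twist":[0,0,0,0,0,0,0,0]}'
```

```text
time: 6.1
tool_pos: [536.1, 84.1, 108.6]
tcp_rot: [179.9, -0.1, 88.7]
ft_force: [1.9, 2.8, 6.0]
finger_gap: 9.1
time: 6.9
tool_pos: [447.8, 86.6, 108.6]
tcp_rot: [180.0, -0.1, 88.7]
ft_force: [-0.4, 5.5, 5.7]
finger_gap: 8.9
```

```bash
python3 -m crank '{"slide":[[0,-0.003,0],[0,-0.003,0],[0,-0.002,0],[0,0,0]],"twist":[0,0,0,0]}'
python3 -m crank '{"slide":[[0,-0.002,0],[0,-0.001,0],[0,0,0]],"twist":[0,0,0]}'
```

```text
time: 7.3
tool_pos: [440.3, 86.8, 108.6]
tcp_rot: [180.0, -0.1, 88.7]
ft_force: [-1.4, 5.7, 7.3]
finger_gap: 8.6
time: 7.6
tool_pos: [438.5, 86.9, 108.6]
tcp_rot: [179.8, -0.1, 88.7]
ft_force: [5.8, 6.6, 1.0]
finger_gap: 8.4
```

```bash
python3 -m crank '{"slide":[[0,-0.001,0],[0,-0.001,0],[0,0,0],[0,0,0]],"twist":[0,0,0,0]}'
```

```text
time: 8.0
tool_pos: [438.4, 86.9, 108.7]
tcp_rot: [179.6, -0.1, 88.7]
ft_force: [18.2, 7.0, -9.6]
finger_gap: 8.8
```

At the stop: the force has risen to 18 N and the TCP no longer moves. I'll relax the pull, open to the same partial width and lift.

```bash
python3 -m crank '{"slide":[[0,0.002,0],[0,0,0],[0,0,0]],"twist":[0,0,0]}'
python3 -m crank '{"slide":[[0,0,0],[0,0,0],[0,0,0],[0,0,-0.01],[0,0,-0.02],[0,0,-0.03],[0,0,-0.04],[0,0,-0.04]],"twist":[0,0,0,0,0,0,0,0]}' 0.7
python3 -m crank '{"slide":[[-0.05,0,0],[-0.05,0,0],[-0.05,0,0],[-0.05,0,0],[-0.05,0,0],[0,0,0]],"twist":[0,0,0,0,0,0]}'
python3 - <<'E'
from h import *
S=viewer.snapshot('side');T=viewer.snapshot('top')
import pickle;pickle.dump((S,T),open('s1.pkl','wb'))
crop(T,155,80,285,190,6,'t3.png'); crop(S,80,130,230,270,5,'s3.png')
E
```

```text
time: 8.3
tool_pos: [438.4, 86.9, 108.6]
tcp_rot: [179.9, -0.1, 88.7]
ft_force: [5.1, 6.1, 0.8]
finger_gap: 8.8
time: 9.1
tool_pos: [437.0, 85.6, 250.0]
tcp_rot: [-180.0, 0.0, 88.7]
ft_force: [1.5, -0.4, -0.6]
finger_gap: 25.6
time: 9.7
tool_pos: [430.7, -169.7, 248.9]
tcp_rot: [-180.0, 0.1, 88.3]
ft_force: [0.5, 1.1, 0.3]
finger_gap: 25.5
```

View pics/t3.png

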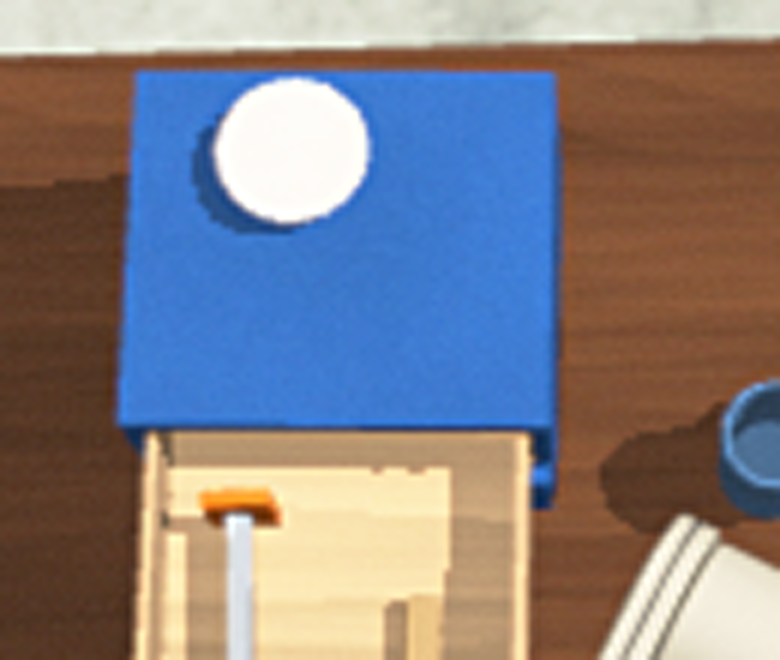

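View pics/s3.png

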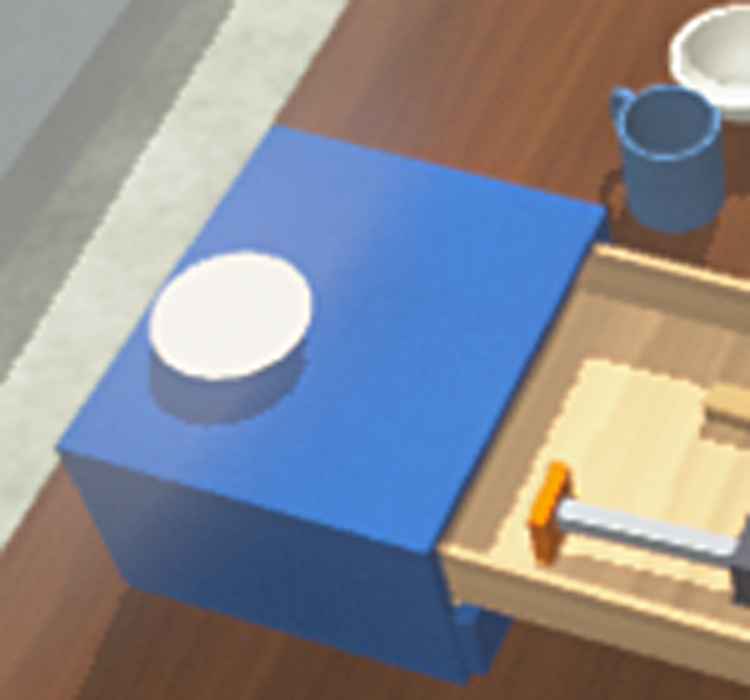

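The drawer is open. The lever is in its left half (+y), with the orange plate at (240,505) in the top crop and the gauge in the right half. I'll widen the crop towards the front.

Run:
```python
from h import *
import pickle
S,T=pickle.load(open('s1.pkl','rb'))
crop(T,165,145,265,220,8,'t4.png'); crop(S,160,170,280,280,6,'s4.png')
```

```text
(no output)
```

View pics/t4.png

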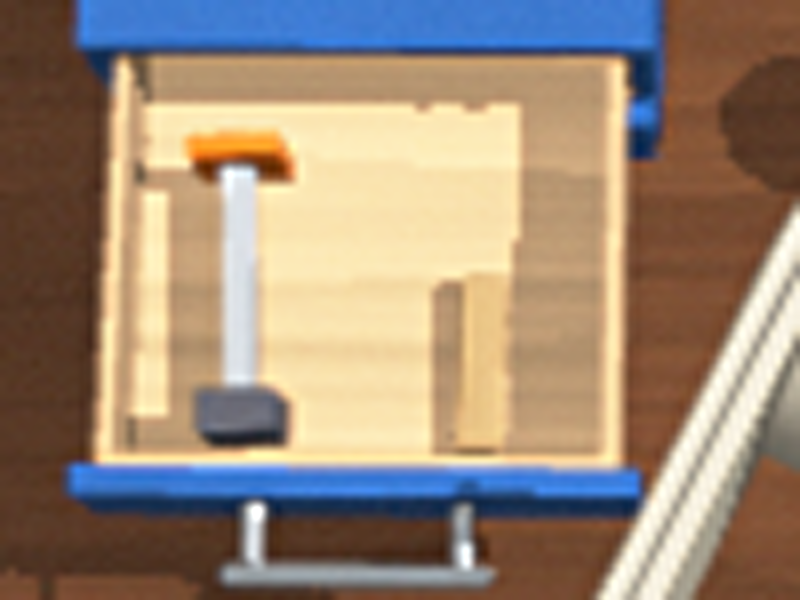

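View pics/s4.png

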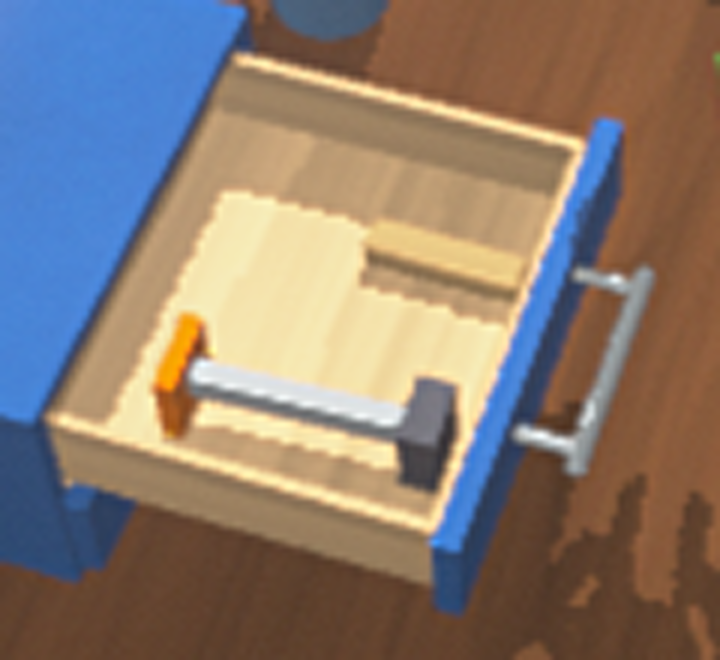

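Run:
```python
from h import *
import pickle
S,T=pickle.load(open('s1.pkl','rb'))
pT=lambda x,y:(T,165+x/8-.5,145+y/8-.5)
pS=lambda x,y:(S,160+x/6-.5,170+y/6-.5)
f=lambda q,z:onz(*q,z).round(1)[:2]
print('cams',ray(T,0,0)[0],ray(S,0,0)[0])
print('bar top T',f(pT(239.5,170),127),f(pT(240.5,380),127))
print('block inner top edge T',f(pT(197,387),140),f(pT(278,387),140))
print('block S inner',f(pS(418,378),140),f(pS(400,437),140),'front',f(pS(457,385),140),f(pS(440,447),140))
print('orange T back edge',f(pT(188,133),142),f(pT(284,133),142))
print('orange S back',f(pS(183,315),142),f(pS(157,383),142),'inner',f(pS(205,320),142),f(pS(178,390),142))
print('bar S upper left',f(pS(200,375),127),f(pS(405,415),127))
# handle
print('handle',f(pT(222,575),126),f(pT(494,577),126), f(pS(580,470),126),f(pS(650,272),126))
# drawer front panel top (151): 
print('front inner', f(pT(70,466),151),f(pT(638,474),151))
```

```text
cams [ 231.4290942  -107.11250913 1630.56459845] [ 273.41993005  775.4904764  1236.90808705]
bar top T [645.8 145.4] [539.7 143.7]
block inner top edge T [534.  162.6] [533.2 123.3]
block S inner [530.9 129. ] [528.8 164.2] front [510.8 127.4] [508.  164.1]
orange T back edge [661.  168.5] [659.9 121.3]
orange S back [658.1 127.8] [655.7 169.7] inner [646.2 127.5] [644.  170.6]
bar S upper left [641.6 150.8] [533.4 144.1]
handle [444.  151.7] [440.4  20.3] [439.9 149.4] [437.   23.9]
front inner [494.5 220.8] [485.1 -50.7]
```

```bash
python3 -m crank '{"slide":[[0.0395,0.0147,0],[0.0395,0.0147,0],[0.0395,0.0147,0],[0.0395,0.0147,0],[0.0395,0.0147,0],[0.0395,0.0147,0],[0.0395,0.0147,0],[0.0395,0.0147,0]],"twist":[0,0,0,0,0,0,0,0]}' 0.6 60
python3 -m crank '{"slide":[[0,0,0],[0,0,0],[0,0,0],[0,0,0],[0,0,0],[0,0,0],[0,0,0],[0,0,0]],"twist":[0.14,0.14,0.14,0.14,0.14,0.14,0.14,0.14]}'
python3 -m crank '{"slide":[[0,0,0],[0,0,0],[0,0,0],[0,0,0],[0,0,0]],"twist":[0.14,0.14,0.13,0,0]}'
```

```text
time: 10.6
tool_pos: [556.1, 152.8, 248.8]
tcp_rot: [180.0, -0.0, 88.8]
ft_force: [0.1, -0.4, 1.3]
finger_gap: 34.5
time: 11.4
tool_pos: [555.7, 151.0, 248.7]
tcp_rot: [-180.0, 0.0, 24.3]
ft_force: [0.4, 0.1, -0.4]
finger_gap: 34.2
time: 11.9
tool_pos: [556.1, 150.3, 248.6]
tcp_rot: [-180.0, -0.0, 1.3]
ft_force: [-0.3, -0.1, -0.1]
finger_gap: 34.3
```

```bash
python3 -m crank '{"slide":[[-0.0005,0.0055,0.03],[0,0,0.03],[0,0,0.02],[0,0,0.01],[0,0,0],[0,0,0]],"twist":[0.006,0,0,0,0,0]}'
python3 - <<'E'
from h import *
S=viewer.snapshot('side');T=viewer.snapshot('top')
print(status.sense()['tool_pos'],status.sense()['tcp_rot'])
crop(T,165,130,265,205,7,'t5.png'); crop(S,140,150,280,280,5,'s5.png',[(555.5,144.7,127)])
E
```

```text
time: 12.5
tool_pos: [556.7, 143.9, 159.4]
tcp_rot: [-180.0, -0.1, 0.8]
ft_force: [0.8, -0.6, 1.4]
finger_gap: 34.2
[557.3096121  143.8440422  160.13166285] [-1.79976287e+02 -1.54558681e-01  7.20287360e-01]
```

View pics/s5.png

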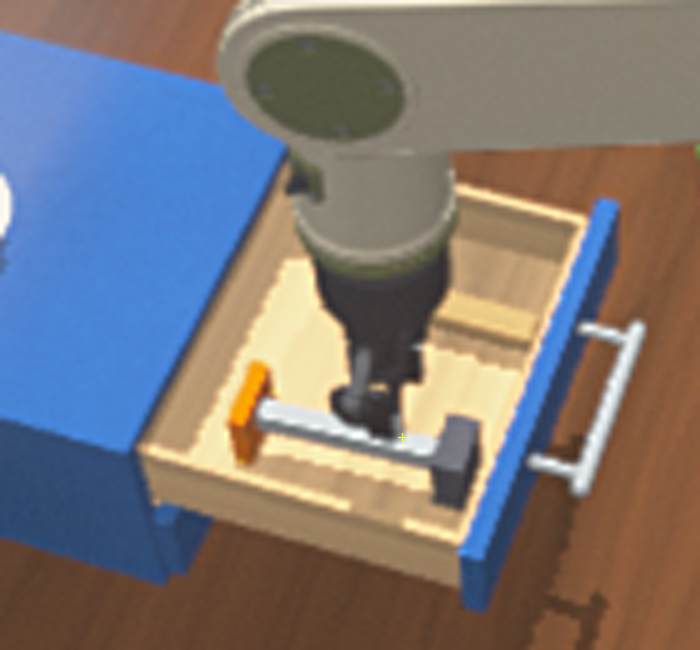

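View pics/t5.png

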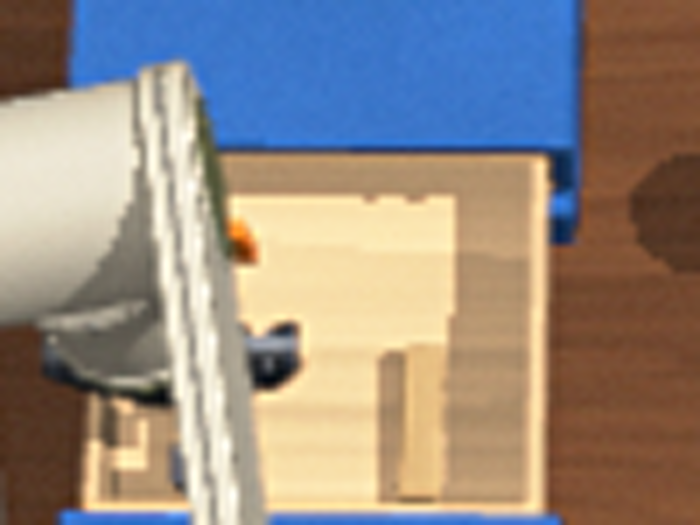

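```bash
python3 -m crank '{"slide":[[-0.001,-0.0008,0.012],[0,0,0.012],[0,0,0.012],[0,0,0.01],[0,0,0.008],[0,0,0.006],[0,0,0],[0,0,0]],"twist":[0,0,0,0,0,0,0,0]}'
```

```text
time: 13.4
tool_pos: [555.4, 144.3, 98.4]
tcp_rot: [-180.0, -0.0, 0.7]
ft_force: [0.1, -0.9, 0.5]
finger_gap: 34.3
```

```bash
python3 -m crank '{"slide":[[0,0,0],[0,0,0],[0,0,0],[0,0,0],[0,0,0],[0,0,0]],"twist":[0,0,0,0,0,0]}' 1 100
python3 - <<'E'
from bench import status
print(status.sense())
E
```

```text
time: 14.0
tool_pos: [556.0, 144.7, 99.3]
tcp_rot: [-180.0, -0.1, 0.7]
ft_force: [-0.9, 2.4, 5.0]
finger_gap: 12.2
{'time': 14.0, 'joint_pos': array([9.46283886e+00, 9.24062083e+00, 9.74872688e+01, 1.54573636e-02,
       7.31639633e+01, 9.87775878e+01]), 'qd': array([-0.04447586,  0.07083142, -0.04776338,  0.10603174, -0.05573958,
       -0.04275335]), 'joint_efforts': array([-1.10174295e+00, -5.17775488e+01, -4.35946655e+01, -5.86052667e-01,
        3.16896988e-02, -1.19167430e-04]), 'tool_pos': array([555.99083087, 144.67210714,  99.33417817]), 'tcp_rot': array([-1.79968867e+02, -1.04620863e-01,  6.80759633e-01]), 'ft_force': array([-0.89034862,  2.3732524 ,  4.95321716]), 'wrist_torque': array([ 0.20277445,  0.00950064, -0.01959866]), 'finger_gap': 12.164333986982127}
```

```bash
python3 -m crank '{"slide":[[0,0,-0.003],[0,0,-0.006],[0,0,-0.008],[0,0,-0.01],[0,0,-0.01],[0,0,-0.005],[0,0,0],[0,0,0]],"twist":[0,0,0,0,0,0,0,0]}'
python3 - <<'E'
from h import *
st=status.sense();print(st['ft_force'],st['wrist_torque'])
S=viewer.snapshot('side');T=viewer.snapshot('top')
crop(S,140,150,280,280,5,'s6.png')
E
```

```text
time: 14.8
tool_pos: [555.3, 144.3, 140.3]
tcp_rot: [-180.0, -0.0, 0.7]
ft_force: [-0.2, 0.2, -5.3]
finger_gap: 12.3
[-0.23488323  0.17723229 -5.3095857 ] [ 0.02796713  0.02744454 -0.01931026]
```

View pics/s6.png

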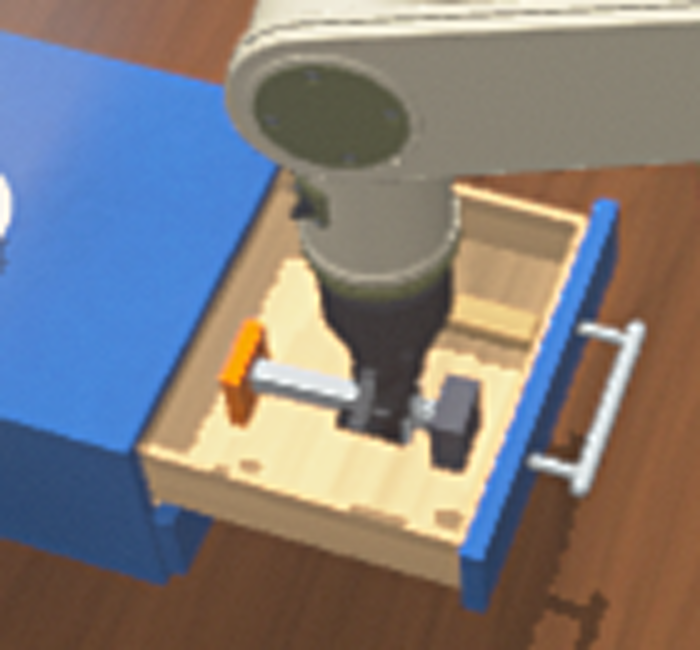

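The lever is lifted level and weighs 5.3 N. Before carrying it over, I'll refine the cradle position in both views.

Run:
```python
from h import *
import pickle
S,T=pickle.load(open('s0.pkl','rb'))
a=cv2.resize(T['img'][192:232,295:360,::-1],None,fx=12,fy=12,interpolation=cv2.INTER_CUBIC)
b=cv2.resize(S['img'][118:168,265:310,::-1],None,fx=12,fy=12,interpolation=cv2.INTER_CUBIC)
cv2.imwrite('pics/t7.png',a);cv2.imwrite('pics/s7.png',b)
for n,s,(u0,v0,u1,v1) in(('T',T,(295,192,360,232)),('S',S,(265,118,310,168))):
    h=hsv(s);m=np.zeros(h.shape[:2],np.uint8)
    m[v0:v1,u0:u1]=((h[v0:v1,u0:u1,2]>225)&(h[v0:v1,u0:u1,1]<30))*255
    k,l,st,c=cv2.connectedComponentsWithStats(m)
    for i in range(1,k):
        if st[i,4]>4: print(n,st[i],c[i],onz(s,*c[i],110).round(1))
    rm=((h[...,1]>180)&((h[...,0]<6)|(h[...,0]>174))&(h[...,2]>120)).astype(np.uint8)
    sub=np.zeros_like(rm);sub[v0:v1,u0:u1]=rm[v0:v1,u0:u1]
    k,l,st,c=cv2.connectedComponentsWithStats(sub)
    for i in range(1,k):
        if st[i,4]>4: print(n,'red',st[i],c[i],onz(s,*c[i],28).round(1))
```

```text
T [330 204   8   3  19] [333.10526316 204.73684211] [ 481. -397.  110.]
T [331 211   8   3  19] [334.89473684 212.05263158] [ 452.  -402.3  110. ]
T red [341 201  11  17 137] [345.78832117 209.41605839] [ 473.9 -463.6   28. ]
S [284 125   4   7  18] [285.16666667 127.83333333] [ 478.9 -394.1  110. ]
S [291 126   4   6  18] [292.83333333 128.38888889] [ 450.2 -399.4  110. ]
S [297 134   3   9  12] [297.83333333 137.66666667] [ 421.3 -356.   110. ]
S [297 144   2   5   6] [297.16666667 146.33333333] [ 414.1 -311.5  110. ]
S [292 153   6   7  21] [294.14285714 156.52380952] [ 413.7 -258.9  110. ]
S [275 155   4   3   9] [276.11111111 156.22222222] [ 476.2 -242.1  110. ]
S red [281 129   2   5   6] [281.16666667 130.66666667] [ 505.7 -458.5   28. ]
S red [295 130   3   7  11] [296.18181818 132.27272727] [ 445.  -466.6   28. ]
```

View pics/t7.png

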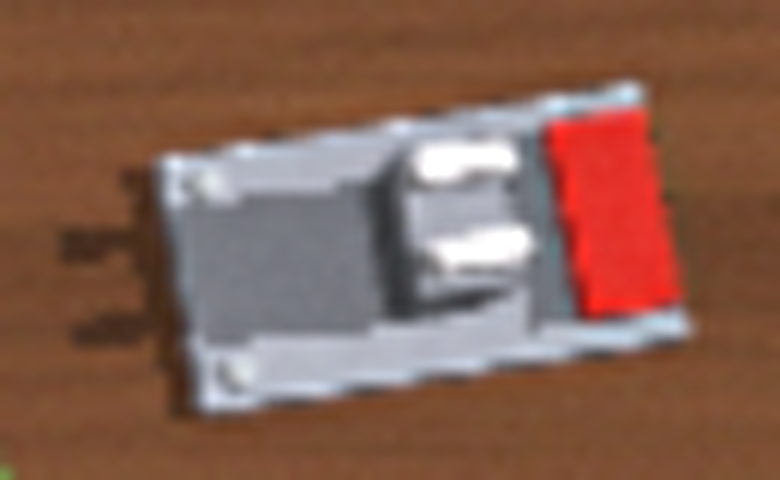

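View pics/s7.png

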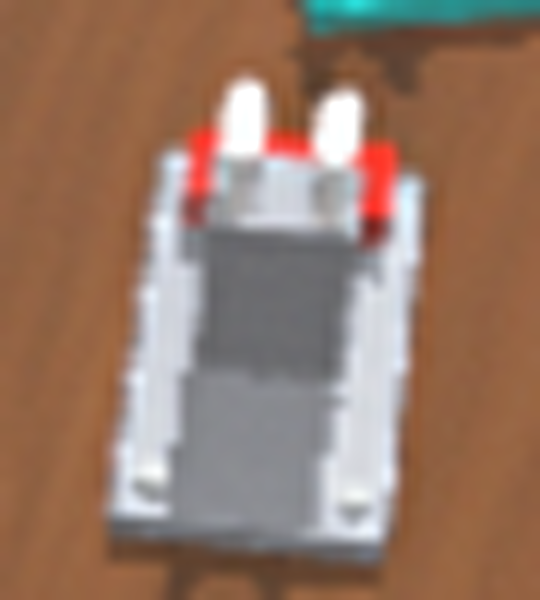

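Run:
```python
from h import *
import pickle
S,T=pickle.load(open('s0.pkl','rb'))
for n,s,(u0,v0,u1,v1) in(('T',T,(303,194,356,230)),('S',S,(268,118,306,168))):
    im=cv2.resize(s['img'][v0:v1,u0:u1],None,fx=8,fy=8,interpolation=cv2.INTER_CUBIC)
    h=cv2.cvtColor(im,cv2.COLOR_RGB2HSV)
    m=((h[...,1]<75)&(h[...,2]>60))|((h[...,1]>190)&((h[...,0]<5)|(h[...,0]>174))&(h[...,2]>140))
    m=cv2.morphologyEx(m.astype(np.uint8)*255,cv2.MORPH_CLOSE,np.ones((9,9)));m=cv2.morphologyEx(m,cv2.MORPH_OPEN,np.ones((9,9)))
    c=max(cv2.findContours(m,cv2.RETR_EXTERNAL,cv2.CHAIN_APPROX_NONE)[0],key=cv2.contourArea)[:,0]
    P=np.array([onz(s,u0+(x+.5)/8-.5,v0+(y+.5)/8-.5,12)[:2] for x,y in c],np.float32)
    print(n,cv2.minAreaRect(P),cv2.minAreaRect(c.astype(np.float32)))
    for sg in (1,-1):   # long edges: points by side
        e=np.array([np.cos(np.radians(98)),np.sin(np.radians(98))]);q=np.array([-e[1],e[0]])
        c0=np.array([467,-400.5]);a=(P-c0)@e;b=(P-c0)@q
        k=(np.abs(a)<65)&(sg*b>38)&(sg*b<52)
        if k.sum()>20:
            f=cv2.fitLine(P[k],cv2.DIST_HUBER,0,.01,.01).ravel();print('edge',sg,k.sum(),np.degrees(np.arctan2(f[1],f[0])),b[k].mean())
        k=(np.abs(b)<35)&(sg*a>78)&(sg*a<95)
        if k.sum()>20:
            f=cv2.fitLine(P[k],cv2.DIST_HUBER,0,.01,.01).ravel();print('end',sg,k.sum(),np.degrees(np.arctan2(f[1],f[0])),a[k].mean())
```

```text
T ((465.9775695800781, -398.70989990234375), (94.3462905883789, 176.029541015625), 7.873578071594238) ((216.2501678466797, 149.6331329345703), (180.89004516601562, 340.18182373046875), 80.97238159179688)
edge 1 248 -82.24808 47.256107941331926
end 1 132 7.568724 88.56547087086369
edge -1 245 -82.135506 -45.108139179431895
end -1 131 7.97492 -83.79063853453866
S ((467.5640869140625, -411.81097412109375), (94.98194122314453, 221.2571258544922), 8.054880142211914) ((156.16619873046875, 211.50439453125), (194.350830078125, 316.9089050292969), 6.088528156280518)
edge 1 187 -82.16596 47.45515127478464
edge -1 185 -81.998184 -45.584043468437834
end -1 74 9.678777 -92.73539922048329
```

Cradle middle is about (466, -399), with the slot's yaw at 97.85°; both views agree to about 2 mm. I'll lift, carry and turn.

```bash
python3 -m crank '{"slide":[[0,0,-0.01],[0,0,-0.02],[0,0,-0.02],[0,0,-0.02],[0,0,-0.02],[0,0,-0.015],[0,0,-0.01],[0,0,0]],"twist":[0,0,0,0,0,0,0,0]}'
python3 -m crank '{"slide":[[-0.002,0.012,0],[-0.004,0.024,0],[-0.006,0.034,0],[-0.006,0.034,0],[-0.006,0.034,0],[-0.006,0.034,0],[-0.006,0.034,0],[-0.006,0.034,0]],"twist":[0,0,0,0,0,0,0,0]}'
python3 -m crank '{"slide":[[-0.006,0.034,0],[-0.006,0.034,0],[-0.006,0.034,0],[-0.006,0.034,0],[-0.006,0.034,0],[-0.006,0.034,0],[-0.006,0.034,0],[-0.005,0.028,0]],"twist":[0,0,0,0,0,0,0,0]}'
python3 -m crank '{"slide":[[-0.004,0.022,0],[-0.003,0.012,0],[0,0.002,0],[0,0,0],[0,0,0],[0,0,0],[0,0,0],[0,0,0]],"twist":[0,0,0,-0.04,-0.08,-0.12,-0.12,-0.12]}'
python3 -m crank '{"slide":[[0,0,0],[0,0,0],[0,0,0],[0,0,0],[0,0,0],[0,0,0],[0,0,0],[0,0,0]],"twist":[-0.12,-0.12,-0.12,-0.12,-0.12,-0.12,-0.12,-0.12]}'
python3 -m crank '{"slide":[[0,0,0],[0,0,0],[0,0,0],[0,0,0],[0,0,0],[0,0,0]],"twist":[-0.12,-0.09,-0.045,0,0,0]}'
```

```text
time: 15.7
tool_pos: [556.1, 144.5, 257.2]
tcp_rot: [-180.0, -0.2, 0.7]
ft_force: [-0.1, -0.3, -3.9]
finger_gap: 12.6
time: 16.5
tool_pos: [514.6, -97.8, 253.7]
tcp_rot: [-180.0, 0.1, 0.7]
ft_force: [0.5, -0.0, -5.0]
finger_gap: 12.2
time: 17.3
tool_pos: [470.4, -364.5, 253.5]
tcp_rot: [-179.9, 0.1, 0.6]
ft_force: [-0.0, -0.1, -4.5]
finger_gap: 12.3
time: 18.1
tool_pos: [465.9, -397.3, 254.9]
tcp_rot: [-179.9, -0.0, 28.5]
ft_force: [-0.0, 0.1, -5.3]
finger_gap: 12.1
time: 18.9
tool_pos: [465.9, -397.3, 254.9]
tcp_rot: [-180.0, -0.1, 83.5]
ft_force: [0.2, 0.5, -4.4]
finger_gap: 12.5
time: 19.5
tool_pos: [465.8, -398.2, 255.2]
tcp_rot: [-180.0, -0.0, 97.8]
ft_force: [0.3, 0.2, -5.4]
finger_gap: 12.5
```

```bash
python3 -m crank '{"slide":[[0,0,0.01],[0,0,0.02],[0,0,0.02],[0,0,0.02],[0,0,0.015],[0,0,0.01],[0,0,0],[0,0,0]],"twist":[0,0,0,0,0,0,0,0]}'
python3 - <<'E'
from h import *
st=status.sense();print(st['tool_pos'],st['tcp_rot'])
S=viewer.snapshot('side');T=viewer.snapshot('top')
import pickle;pickle.dump((S,T),open('s2.pkl','wb'))
crop(S,250,90,330,170,7,'s8.png');crop(T,290,170,380,240,8,'t8.png')
E
```

```text
time: 20.3
tool_pos: [465.8, -399.0, 160.8]
tcp_rot: [180.0, 0.0, 97.8]
ft_force: [0.4, -0.0, -4.4]
finger_gap: 12.1
[ 465.84794338 -398.95501087  160.78503696] [1.79980647e+02 2.26674866e-02 9.77868762e+01]
```

View pics/s8.png

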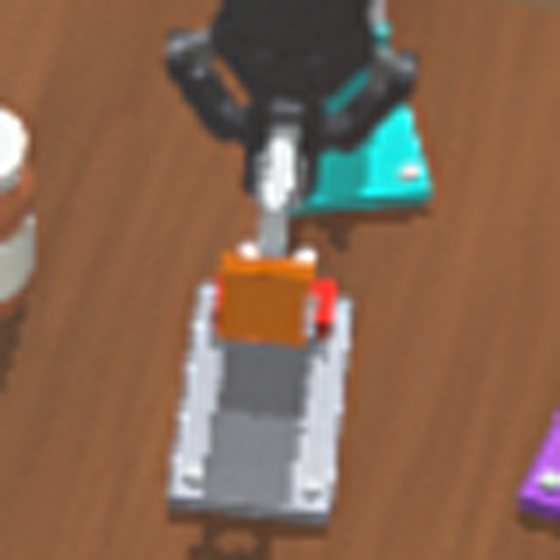

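View pics/t8.png

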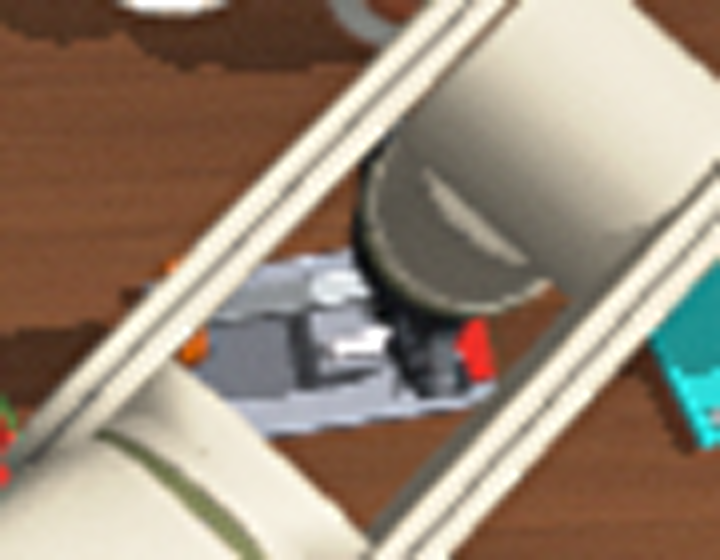

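The orange plate is at (267,298) in the side crop, pointing away from the red block, so the orientation is right. Next I'll check level and position from the plate's corners.

Run:
```python
from h import *
import pickle
S,T=pickle.load(open('s2.pkl','rb'))
yaw=np.radians(97.8);e=np.array([np.cos(yaw),np.sin(yaw),0]);q=np.array([-e[1],e[0],0]);B=np.array([465.8,-399,179.5])
pts=[B+e*102+q*a+np.array([0,0,b]) for a,b in((23,24),(-23,24),(-23,-26),(23,-26))]
for p in pts: 
    u=proj(S,p);print((u-[250,90]+.5)*7)
crop(S,250,90,330,170,7,'s9.png',pts)
h=hsv(S);m=((h[...,0]>8)&(h[...,0]<20)&(h[...,1]>235)&(h[...,2]>120)).astype(np.uint8);
mm=np.zeros_like(m);mm[120:145,275:300]=m[120:145,275:300]
k,l,st,c=cv2.connectedComponentsWithStats(mm);print(st,c)
```

```text
[315.40725424 275.8432188 ]
[223.57020897 266.31049911]
[218.13409909 337.41595543]
[307.61498273 346.89404132]
[[     0      0    512    384 196603]
 [   285    128      4      1      4]
 [   290    128      1      1      1]] [[255.49919381 191.50161493]
 [286.5        128.        ]
 [290.         128.        ]]
```

View pics/s9.png

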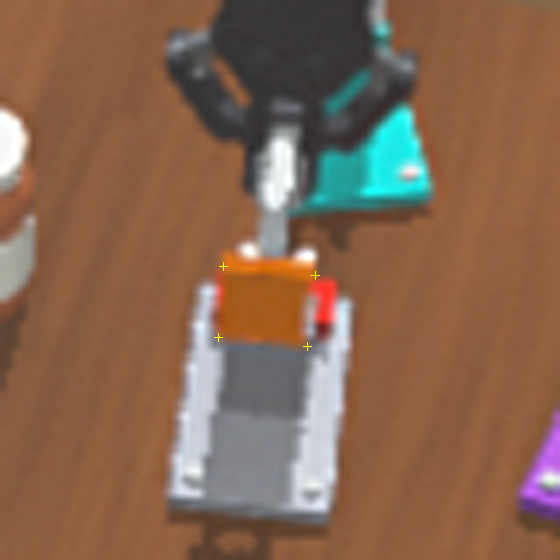

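The predicted corners fall on the seen plate to within about 1 mm, so the lever is level and gripped where assumed. I'll make the final descent and settle.

```bash
python3 -m crank '{"slide":[[0,0,0.005],[0,0,0.005],[0,0,0],[0,0,0],[0,0,0],[0,0,0],[0,0,0],[0,0,0]],"twist":[0,0,0,0,0,0,0,0]}'
for i in 1 2 3; do python3 -m crank '{"slide":[[0,0,0],[0,0,0],[0,0,0]],"twist":[0,0,0]}'; done
python3 - <<'E'
from h import *
st=status.sense();print(st['tool_pos'],st['tcp_rot'],st['wrist_torque'],np.abs(st['qd']).max())
S=viewer.snapshot('side');T=viewer.snapshot('top')
yaw=np.radians(97.8);e=np.array([np.cos(yaw),np.sin(yaw),0]);q=np.array([-e[1],e[0],0]);B=np.array([465.8,-399,169.3])
pts=[B+e*102+q*a+np.array([0,0,b]) for a,b in((23,24),(-23,24),(-23,-26),(23,-26))]
crop(S,250,90,330,170,7,'s10.png',pts)
cv2.imwrite('pics/sfull.png',S['img'][:,:,::-1]);cv2.imwrite('pics/tfull.png',T['img'][:,:,::-1])
E
```

```text
time: 21.2
tool_pos: [465.7, -398.8, 150.4]
tcp_rot: [180.0, 0.0, 97.8]
ft_force: [0.1, -0.5, -5.6]
finger_gap: 12.2
time: 21.5
tool_pos: [465.7, -398.8, 150.3]
tcp_rot: [180.0, 0.0, 97.8]
ft_force: [-0.3, -0.1, -5.1]
finger_gap: 12.5
time: 21.8
tool_pos: [465.7, -398.7, 150.3]
tcp_rot: [-180.0, -0.0, 97.8]
ft_force: [0.3, 0.7, -4.2]
finger_gap: 12.4
time: 22.1
tool_pos: [465.7, -398.8, 150.3]
tcp_rot: [-180.0, 0.0, 97.8]
ft_force: [-0.0, 0.8, -4.5]
finger_gap: 12.5
[ 465.66020611 -398.75991318  150.30257981] [-1.79999849e+02  7.59365006e-04  9.77939797e+01] [-0.04623651 -0.02489298  0.02186762] 0.1406423719897543
```

View pics/s10.png

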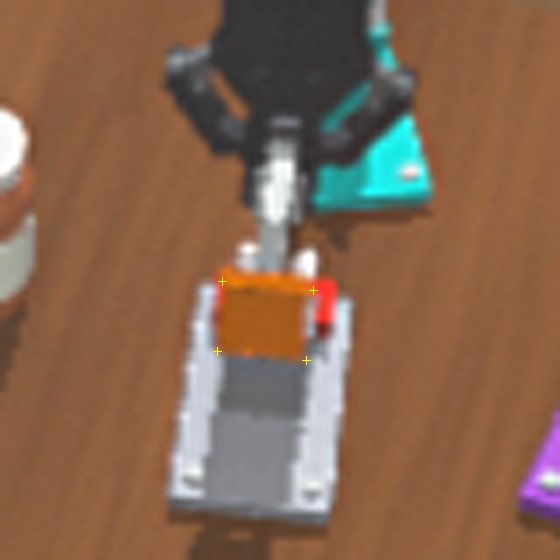

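View pics/sfull.png

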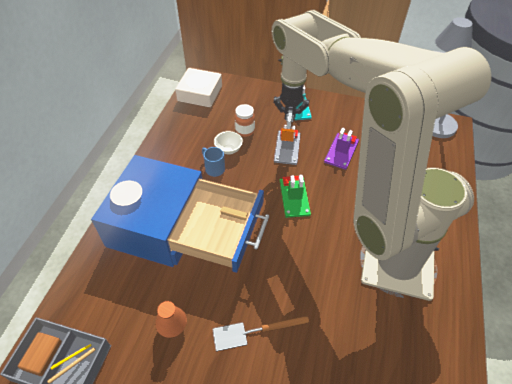

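View pics/tfull.png

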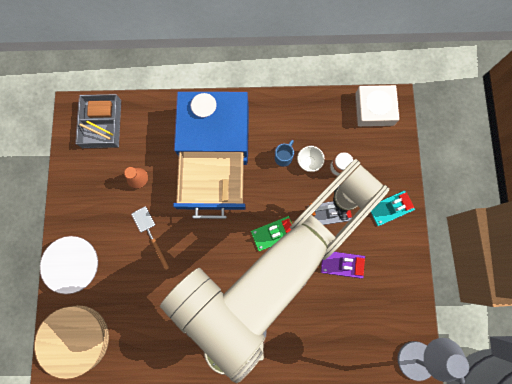

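The plate matches the predicted corners, the drawer is still open with the gauge in it, and nothing else has moved. Handing in.

Run:
```python
from bench import hand_in
print(hand_in())
```

```text
the job is handed in; nothing more can be done
None
```

I handed the job in at about 22 s. The top drawer is open at its stop, the gauge is still in it, and the arm is holding the lever above the grey stand's cradle.

- **Drawer:** I pulled it by its handle until the force rose to 18 N and the handle stopped moving. The last pictures show it still open, with everything else on the table where it was.
- **Lever grip:** I took the bar at about its balance point, to within a few mm, with a grip set to 100 N. The measured load is about 5 N. The finger opening reads 12.2 mm on the 14 mm bar; it also read about 2 mm low on the handle.
- **Final pose:** The TCP is still at (465.7, -398.8, 150.3), yaw 97.8°. I measured the cradle middle at about (466, -399) and the slot at 97.85°. The bar's underside is at about 160 mm, roughly 50 mm above the cheeks, and the heavy block is on the red side.
- **Level:** The orange plate's corners fall on their predicted places within 1–2 mm, so the bar is level to about 1°.

**Disagreements:**
- The two cameras differed by 2–3 mm on both the cradle and the lever, so I used values in between.
- The cheek tops alone suggested a slot angle about 2.5° larger. I trusted the longer base edges instead.
- In the top view the arm hid most of the lever, so the final check rests mainly on the side view.

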